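# Advance a cheese block to the portion gauge

### The job

Get the cheese block ready for cutting: lay it upright on the portion cutter's bed, lengthwise and flush along the fence, between the carriage and the gauge plate. Then slide the carriage up behind it until the block has pushed the sprung gauge plate fully home, gently, without ramming it, and leave the carriage against the block. Leave the other things on the table where they are.

Things in the scene. Friction and masses are not known exactly. Their poses are not given: they have to be found in the camera images.
- cutter: portion cutter, fixed: bed 150 (x) x 420 (y) mm, bed surface 35 mm above the table. Origin: centre of its underside. The carriage slides along its y axis, from -y to the head at +y. A fence 25 mm high and 10 mm thick stands along the bed's +x side, inner face at x = +40 mm. A 12 mm guide rod along x = -58 mm reaches 22 mm above the bed
- fence (a point): point on the foot of the fence's inner face, at bed height and mid-length of the bed; axes as the cutter; the fence spans from -150 to +210 mm in y of this frame, the block belongs on its -x side
- carriage (a joint): position of the pusher carriage along the bed, m: 0 fully back, grows towards the head (+y of the cutter), mechanical limit 0.2. It slides stiffly (some 4 N) and stays where it is left
- pusher_face (a point): lower middle of the carriage's flat front face (60 mm wide, 50 mm tall, looking to +y of the cutter), 2 mm above the bed; axes as the cutter
- handle_top (a point): centre of the top of the carriage's upright square handle, 24 x 24 mm, 62 mm tall above the carriage's 14 mm foot plate; it stands 75 mm behind the pusher face, 53 mm clear of the plate's back; its top is 76 mm above the bed
- head: tower 110 x 30 x 60 mm at the cutter's +y end, origin at its foot on the bed, axes as the cutter. On a clamped rod it carries an upright gauge plate (60 mm wide, 50 tall) facing -y. Where the plate stands is NOT reported: its free face is 50 to 110 mm before this origin (y = -50 to -110 mm). The plate is sprung: it yields 8 mm under 1 to 3 N, then is solid
- block: rigid block of hard cheese, 60 (x) x 110 (y) x 70 (z) mm, about 0.5 kg, origin at the centre of its underside; either way round will do
- mug: bystander: white mug, 76 mm across, 85 tall; origin at its underside
- jar: bystander: amber glass jar, 70 mm across, 100 tall; origin at its underside
- wedge: bystander: flat cheese piece, 130 x 50 x 35 mm, much lower than the block; origin at its underside
Not all that is in view belongs to the job. Of the things that look like the block, the smallest one is meant.

How it is judged:
By the outcome, as a careful person would: the job done as asked, in the order asked, and still so for the second after the job is handed in, with the robot touching nothing.
It also fails if it takes over 64 s, if anything falls off the work surface, if the arm or the gripper's body presses on something with over 40 N, if the wrist force passes 120 N, or if a joint passes its speed limit or range.

### The arm

A 6-joint arm with a two-finger parallel gripper is mounted at the origin on the work surface. World frame = base frame: x ahead of the robot, y to its left, z up, the work surface at z = 0. Lengths are in m, angles in rad, forces in N, time in s.
With the tool pointing down it reaches from about 0.35 to 0.775 m from the base axis. Payload 5.5 kg.
Tool frame: the origin (TCP) lies on the centre line of the jaws, within the pads' length; the fingertips stand 17 mm ahead of it and the grasp point (between the pads) lies 2 mm behind it; z points along the fingers, y is the line along which they close (so a half turn about z gives the same grasp; the last joint's range is limited). The gripper opens to 85 mm and grips with 20 to 120 N. Pads are 22 mm wide; open, the fingers measure 114 mm over their backs; the gripper's body (76 mm by 85 mm) begins 54 mm behind the grasp point. The pads swing forward as they close: fully open they stand 13 mm farther back than shut.
Start: joints at [-1.458, 0.313, 0.046, 1.304, 0, 1.431], TCP at [0.144, -0.557, 0.248] pointing down, gripper open.
Joint ranges: [-2.76, 2.76], [-0.86, 1.69], [-1.03, 1.26], [-2.2, 2.34], [-1.47, 1.5], [-3.14, 3.14]. Speed limits (rad/s): [2.57, 2.57, 3.14, 3.14, 3.14, 3.14].

### API

Orientations are given as a unit quaternion [x, y, z, w].
In Python, from cell import bot gives the robot as it stands. The module is installed in compiled form; this text tells all that it offers. Calls block until the motion is done:
- bot.movep(position, orientation): joint-space move of the TCP to a pose.
- bot.move_linear(position, orientation=None, velocity=0.15, contact_N=None): straight line of the TCP; orientation=None keeps the orientation; velocity is the mean speed in m/s. With contact_N (N) it stops when the force on the tool has changed by that much, and returns True; else False.
- bot.set_joints(angles): joint-space move.
- bot.set_gripper(opening, newtons=None): finger opening in m; newtons is the grip in N (None keeps the last); returns when the fingers have stopped.
- bot.pause(seconds).
- bot.inverse_kinematics(position, orientation): joint angles nearest the present ones, or None.
- bot.get_obs(): the state.
- bot.grab_frame(name): name is "scene" or "side" or "wrist"; returns (picture, depth): 420x560x3 uint8, red, green, blue; 420x560 float32, m along the optical axis (not along the pixel's ray), 0 where there is no reading.
- bot.calibration(name): a dict with "fx", "fy", "cx", "cy" (pixels), "R" (3x3) and "t" (3): a world point X has camera coordinates R X + t. Camera axes: x right, y down, z forward; pixel columns grow to the right and rows downward; lengths in m; the calibration is good to about 2 mm. The wrist camera is an equidistant fisheye: a pixel r from the principal point sees the ray r / f radians off the axis. A picture is of the moment at which its call begins: read the wrist's pose just before it. calibration takes no time and is no camera call; for the wrist camera it gives the pose at the moment of the call.
A pose or a line that the arm cannot do raises bot.PlanningError and nothing moves.
- bot.sign_off(): hands the job in; it is judged then, once.
The state is a dict: "time_s": time; "q": joint angles; "joint_vel": joint speeds; "tau": joint torques, N m; "position": TCP position; "tcp_rot": TCP orientation; "contact_force": force on the tool from outside, world axes, zero at the start; "wrist_torque": the same for the moment, N m; "width": finger opening in m; "grasp_force": force on a finger pad.
Only numpy, scipy, OpenCV 4.12 (cv2) and the standard library are available. Lean on these libraries where they do the work, as an engineer would, in place of code of your own. Each camera call takes 0.05 s, during which the arm holds its last target. There are 200 camera calls.

## Working session

There is one attempt and no reset: what is moved stays moved. The work goes in short steps, each a Python script; the robot and the scene stay as the last script left them, time stands still between calls to the robot, and variables do not carry over. Pictures are saved under pics/ and viewed, at most 10 in all, crops included, and the job is handed in when it is done.

```bash
mkdir -p pics; cat > h.py <<'E'
import numpy as np, cv2
from cell import bot
def snap(n,f):
    p,d=bot.grab_frame(n); cv2.imwrite(f'pics/{f}.png',cv2.cvtColor(p,cv2.COLOR_RGB2BGR)); np.save(f'pics/{f}.npy',d); return p,d
def cloud(n,d):
    c=bot.calibration(n); v,u=np.indices(d.shape)
    P=np.stack([(u-c['cx'])/c['fx']*d,(v-c['cy'])/c['fy']*d,d],-1)
    W=(P-np.array(c['t']))@np.array(c['R']); W[d<=0]=np.nan; return W
E
python3 - <<'E'
from h import *
ims=[]
for n in('scene','side'):
    p,d=snap(n,n); np.save(f'pics/{n}_W.npy',cloud(n,d)); c=bot.calibration(n); print(n,c['fx'],-np.array(c['R']).T@c['t'],np.array(c['R']).round(2).tolist())
print(bot.get_obs())
E
```

```text
scene 495.9945104430744 [ 1.3045746  -0.04256312  1.05789416] [[0.05, 1.0, -0.01], [0.79, -0.05, -0.61], [-0.61, 0.02, -0.79]]
side 382.41895874167216 [0.03134    0.47797181 0.78990466] [[-0.71, -0.71, 0.02], [-0.51, 0.49, -0.71], [0.49, -0.51, -0.7]]
{'time_s': 0.1, 'q': array([-1.45760223e+00,  3.13951604e-01,  4.51052620e-02,  1.30360810e+00,
       -2.57966387e-06,  1.43114619e+00]), 'joint_vel': array([ 0.00087306, -0.00107119,  0.00213437, -0.00124947,  0.00037224,
       -0.00015447]), 'tau': array([ 2.51644269e-03, -4.81725168e+01,  2.99244958e+01,  1.27266103e-02,
       -2.60934812e-04,  5.39162698e-06]), 'position': array([ 0.14375491, -0.55630153,  0.24748824]), 'tcp_rot': array([ 9.92019021e-01,  1.26085583e-01,  9.67672462e-06, -8.28999923e-04]), 'contact_force': array([-0.23347349, -0.75786524,  0.40071668]), 'wrist_torque': array([ 0.00776285, -0.00405847,  0.02247662]), 'grasp_force': 0.0, 'width': 0.08553270192174338}
```

View pics/scene.png

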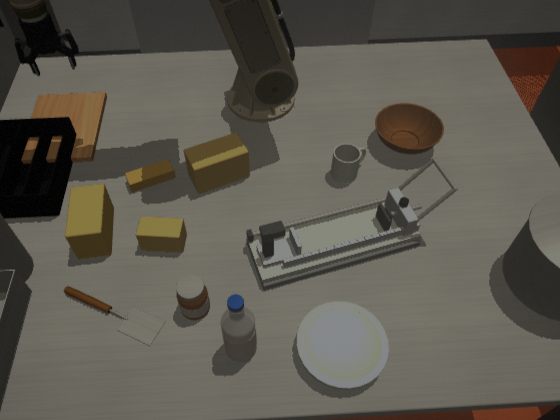

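View pics/side.png

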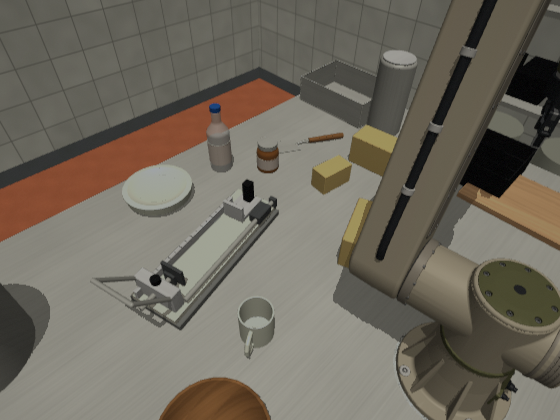

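The scene camera shows four cheese-like things: a big block at (90,220), a tall block at (218,163), a small block at (162,234) and the flat wedge at (150,175). The cutter runs from (262,262) to (410,220), with the handle at (270,238) and the gauge plate at (383,217). I'm measuring sizes next, with a close crop.

```bash
python3 - <<'E'
from h import *
W=np.load('pics/scene_W.npy'); im=cv2.imread('pics/scene.png')
Ws=np.load('pics/side_W.npy'); ims=cv2.imread('pics/side.png')
for nm,w,i in(('scene',W,im),('side',Ws,ims)):
    hsv=cv2.cvtColor(i,cv2.COLOR_BGR2HSV); m=((hsv[...,0]>14)&(hsv[...,0]<32)&(hsv[...,1]>110)&(hsv[...,2]>60)).astype(np.uint8)
    n,l,s,c=cv2.connectedComponentsWithStats(m)
    for k in range(1,n):
        if s[k,4]<250: continue
        p=w[l==k]; p=p[~np.isnan(p).any(1)]
        if len(p)<100: continue
        zt=np.percentile(p[:,2],97); t=p[p[:,2]>zt-.006]
        r=cv2.minAreaRect(t[:,:2].astype(np.float32)); 
        print(nm,c[k].round(),'ztop',zt.round(4),'zmin',p[:,2].min().round(3),'rect',np.round(r[0],4),np.round(r[1],4),round(r[2],1),len(t))
a=cv2.resize(im[130:270,50:260],None,fx=3,fy=3,interpolation=cv2.INTER_CUBIC)[:, :630]
cv2.imwrite('pics/c1.png',a)
b=cv2.resize(im[150:290,235:435],None,fx=4,fy=4,interpolation=cv2.INTER_CUBIC); cv2.imwrite('pics/c2.png',b)
E
```

```text
scene [ 75. 117.] ztop 0.0242 zmin 0.003 rect [ 0.1041 -0.6176] [0.304  0.2199] 0.4 1719
scene [218. 162.] ztop 0.1044 zmin -0.001 rect [ 0.334  -0.1362] [0.0899 0.1578] 21.9 1205
scene [150. 174.] ztop 0.0386 zmin -0.004 rect [ 0.3372 -0.3295] [0.0541 0.1283] 21.7 516
scene [ 87. 218.] ztop 0.1048 zmin 0.004 rect [ 0.516 -0.458] [0.1613 0.0861] 5.2 1557
scene [161. 234.] ztop 0.0729 zmin 0.005 rect [ 0.559 -0.277] [0.1098 0.0622] 82.8 782
side [369. 155.] ztop 0.1029 zmin 0.006 rect [ 0.5165 -0.4188] [0.1343 0.0126] 5.6 111
side [330. 179.] ztop 0.0719 zmin 0.007 rect [ 0.5345 -0.2631] [0.1166 0.0531] 56.0 95
side [523. 204.] ztop 0.025 zmin 0.002 rect [ 0.1053 -0.622 ] [0.2875 0.228 ] 0.2 2252
side [352. 240.] ztop 0.1051 zmin 0.008 rect [ 0.3468 -0.1292] [0.0329 0.1589] 17.3 209
```

View pics/c1.png

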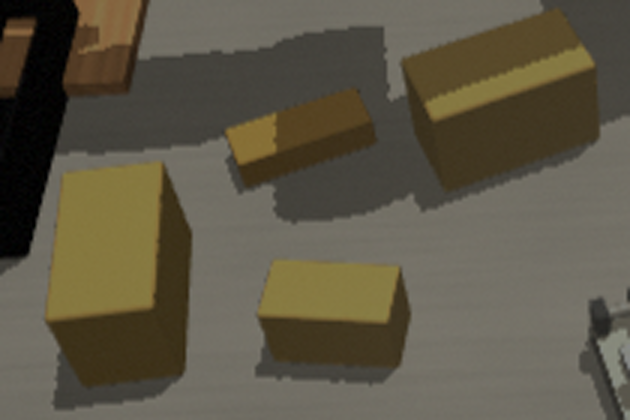

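View pics/c2.png

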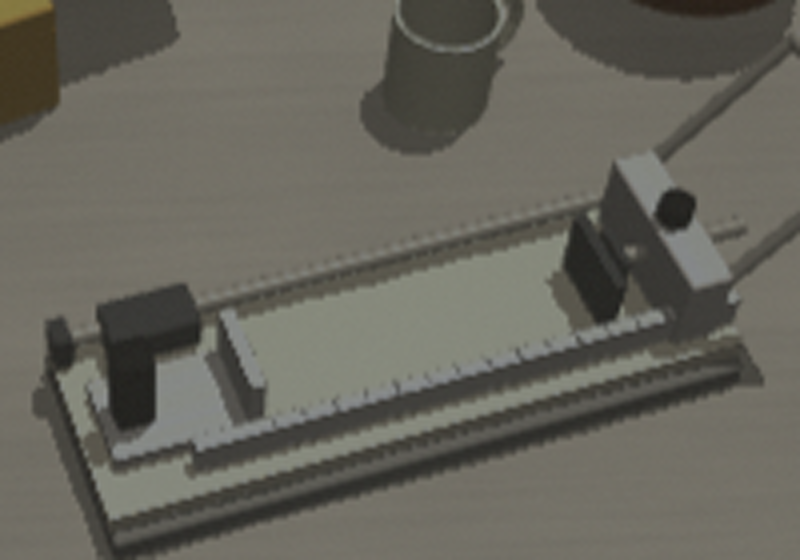

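The small block at (162,234) measures 110 x 62 x 72 mm, so it's the target. The other two blocks are about 160 x 90 x 105, and the wedge is 38 high. Next I'll measure the cutter from height bands.

```bash
cat > cut.py <<'E'
from h import *
def bands(W,nm):
    P=W.reshape(-1,3); P=P[~np.isnan(P).any(1)]
    P=P[(P[:,0]>.42)&(P[:,0]<.72)&(P[:,1]>-.12)&(P[:,1]<.34)]
    b=P[(abs(P[:,2]-.035)<.004)]; r=cv2.minAreaRect(b[:,:2].astype(np.float32)); print(nm,'bed',np.round(r,4) if 0 else r,b[:,2].mean())
    return P
if __name__=='__main__':
    out=np.zeros((600,800,3),np.uint8)
    for k,nm in enumerate(('scene','side')):
        P=bands(np.load(f'pics/{nm}_W.npy'),nm)
        a=np.zeros((300,400,3),np.uint8)
        for n,(z0,z1,col) in enumerate([(.02,.041,(90,90,90)),(.041,.053,(200,120,0)),(.053,.064,(0,200,0)),(.064,.08,(0,120,200)),(.08,.09,(0,255,255)),(.09,.103,(255,0,255)),(.103,.13,(0,0,255))]):
            q=P[(P[:,2]>z0)&(P[:,2]<=z1)]
            a[((q[:,0]-.42)*1000).astype(int)%300,np.clip(((q[:,1]+.12)*1000/1.16).astype(int),0,399)]=col
            lab=[]
            g=np.zeros((320,480),np.uint8); ix=((q[:,0]-.42)*1000).astype(int); iy=((q[:,1]+.12)*1000).astype(int); g[ix,iy]=1
            g=cv2.dilate(g,np.ones((7,7))); N,l,s,c=cv2.connectedComponentsWithStats(g)
            for j in range(1,N):
                t=q[l[ix,iy]==j]
                if len(t)>12:
                    r=cv2.minAreaRect(t[:,:2].astype(np.float32)); print(nm,z0,z1,len(t),'mean',t.mean(0).round(4),'rect',np.round(r[0],4),np.round(r[1],4),round(r[2],1))
        out[:, k*400:(k+1)*400]=cv2.resize(a,(400,600),interpolation=cv2.INTER_NEAREST)
    cv2.imwrite('pics/top.png',out)
E
python3 cut.py
```

```text
scene bed ((0.5959315896034241, 0.13908088207244873), (0.1313576102256775, 0.3845936059951782), 14.49673080444336) 0.03492322387497615
scene 0.02 0.041 19 mean [0.4976 0.3022 0.0359] rect [0.4987 0.3015] [0.0215 0.0087] 2.2
scene 0.02 0.041 2460 mean [0.5676 0.1677 0.0349] rect [0.5717 0.1537] [0.0918 0.3003] 14.6
scene 0.02 0.041 57 mean [0.5633 0.3134 0.0357] rect [0.5633 0.3155] [0.0182 0.0385] 67.7
scene 0.02 0.041 2085 mean [0.6511 0.1129 0.0319] rect [0.6016 0.1404] [0.1388 0.3848] 14.5
scene 0.041 0.053 76 mean [0.515  0.2475 0.0499] rect [0.5144 0.2381] [0.0351 0.1486] 0.6
scene 0.041 0.053 52 mean [0.5498 0.0978 0.0505] rect [0.5503 0.0961] [0.0088 0.125 ] 17.2
scene 0.041 0.053 46 mean [0.5623 0.279  0.0472] rect [0.5633 0.2793] [0.0558 0.0063] 20.9
scene 0.041 0.053 30 mean [0.5635 0.3196 0.0472] rect [0.5619 0.3189] [0.0381 0.0032] 12.6
scene 0.041 0.053 31 mean [ 0.5897 -0.046   0.0472] rect [ 0.5869 -0.0436] [0.013  0.0336] 13.8
scene 0.041 0.053 624 mean [0.635  0.0125 0.0485] rect [0.6279 0.0074] [0.0753 0.0867] 15.6
scene 0.041 0.053 332 mean [0.6364 0.1755 0.047 ] r
[... 3941 characters left out ...]
[0.5556 0.285  0.0856] rect [0.5571 0.288 ] [0.0575 0.0224] 15.1
side 0.08 0.09 95 mean [0.6175 0.0543 0.0862] rect [0.6183 0.0531] [0.0616 0.0124] 14.2
side 0.08 0.09 28 mean [ 0.6303 -0.01    0.0852] rect [ 0.6303 -0.0095] [0.0301 0.0139] 56.9
side 0.09 0.103 432 mean [0.5269 0.3251 0.0962] rect [0.5406 0.3212] [0.1124 0.0377] 0.3
side 0.09 0.103 24 mean [0.5657 0.2832 0.0906] rect [0.5662 0.2833] [0.0457 0.0072] 15.4
side 0.09 0.103 43 mean [ 0.6299 -0.0101  0.0961] rect [ 0.6308 -0.0105] [0.0305 0.0161] 56.6
side 0.103 0.13 96 mean [0.5409 0.3295 0.1094] rect [0.5422 0.3296] [0.0222 0.022 ] 47.6
side 0.103 0.13 77 mean [ 0.634  -0.0117  0.1105] rect [ 0.6357 -0.0132] [0.0233 0.0244] 15.2
```

View pics/top.png

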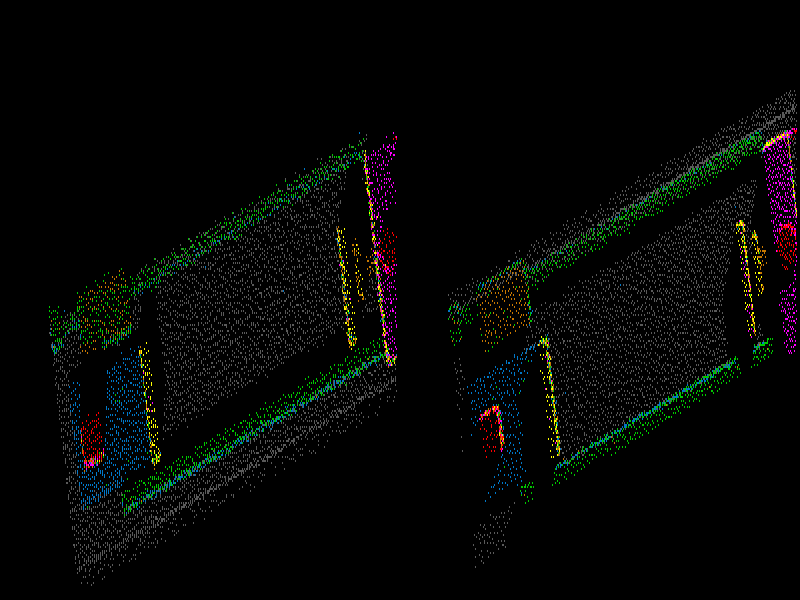

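```bash
cat >> h.py <<'E'
from scipy.spatial.transform import Rotation as Ro
def down(deg):  # tool z down, tool y along +-direction deg; nearest sense chosen by wrist angle
    y=np.array([np.cos(np.radians(deg)),np.sin(np.radians(deg)),0]); z=np.array([0,0,-1.])
    return Ro.from_matrix(np.stack([np.cross(y,z),y,z],1)).as_quat()
def best(p,deg):
    c=[]
    for a in(deg,deg+180):
        q=bot.inverse_kinematics(p,down(a))
        if q is not None: c.append((np.abs(q[5]),a,q))
    c.sort(key=lambda t:t[0]); print([(t[1],np.round(t[2],2)) for t in c]); return down(c[0][1])
def st():
    o=bot.get_obs(); print('t',round(o['time_s'],2),'p',o['position'].round(4),'F',o['contact_force'].round(2),'w',round(o['width'],4),'g',round(o['grasp_force'],1)); return o
E
python3 - <<'E'
from h import *
for nm in('scene','side'):
    P=np.load(f'pics/{nm}_W.npy').reshape(-1,3); P=P[~np.isnan(P).any(1)]
    for name,x0,zlo,zhi in(('fence',.635,.057,.064),('rod',.545,.053,.062)):
        a=np.array([x0,.17]); d=np.array([-.247,.969])
        if name=='rod': a=np.array([.535,.17])
        for it in range(4):
            n=np.array([d[1],-d[0]]); Q=P[(P[:,2]>zlo)&(P[:,2]<zhi)]; u=(Q[:,:2]-a)@d; v=(Q[:,:2]-a)@n
            m=(abs(u)<.13)&(u<.09)&(abs(v)<(.015 if it<2 else .010)); l=cv2.fitLine(Q[m,:2].astype(np.float32),cv2.DIST_L1,0,1e-4,1e-4).ravel()
            d=l[:2]*np.sign(l[1]); a=l[2:]+d*(.17-l[3])/d[1]
        print(nm,name,'yaw',np.degrees(np.arctan2(-d[0],d[1])).round(2),'x at y=.17',a.round(4),m.sum(),'v pct',np.percentile(v[m],[3,50,97]).round(4))
p=[.559,-.277,.20]; q=best(p,-7.2)
bot.movep(p,q); bot.move_linear([.559,-.277,.048],velocity=.1,contact_N=8) and print('contact!'); st()
bot.set_gripper(.03,40); st(); bot.move_linear([.559,-.277,.20],velocity=.12); st()
E
```

```text
scene fence yaw 14.62 x at y=.17 [0.634 0.17 ] 327 v pct [-0.0059 -0.      0.0051]
scene rod yaw 14.66 x at y=.17 [0.5288 0.17  ] 297 v pct [-0.0064 -0.      0.0053]
side fence yaw 14.82 x at y=.17 [0.6287 0.17  ] 303 v pct [-0.0042 -0.      0.0067]
side rod yaw 14.44 x at y=.17 [0.5221 0.17  ] 361 v pct [-0.0043 -0.      0.0064]
[(-7.2, array([-0.59,  0.42,  0.09,  1.24,  0.  ,  1.11])), (172.8, array([-0.59,  0.42,  0.09,  1.24,  0.  , -2.03]))]
t 3.59 p [ 0.5595 -0.2773  0.0487] F [-0.46 -0.29 -0.17] w 0.0852 g 0.0
t 3.95 p [ 0.5586 -0.2771  0.0486] F [-2.88  0.03  6.16] w 0.0597 g 46.2
t 5.37 p [ 0.5585 -0.2767  0.1989] F [ 1.53  0.12 -6.6 ] w 0.0597 g 44.9
```

```bash
cat >> h.py <<'E'
PSI=14.6; ex=np.array([np.cos(np.radians(PSI)),np.sin(np.radians(PSI)),0]); ey=np.array([-ex[1],ex[0],0])
def P3(v,u,z): return v*ex+u*ey+[0,0,z]
def vu():
    o=st(); p=o['position']; f=o['contact_force']; print('   v,u,z',(p@ex).round(4),(p@ey).round(4),p[2].round(4),'Fv,Fu',(f@ex).round(2),(f@ey).round(2)); return o
E
python3 - <<'E'
from h import *
v,u=.6117,-.019
q=best(P3(v,u,.2),PSI); bot.movep(P3(v,u,.2),q); vu()
bot.move_linear(P3(v,u,.092),velocity=.1,contact_N=8); vu()
print(bot.move_linear(P3(v,u,.079),velocity=.02,contact_N=4)); vu()
a,_=snap('scene','s2'); b,_=snap('side','d2')
A=cv2.resize(a[150:290,235:435],(400,280),interpolation=cv2.INTER_CUBIC); B=cv2.resize(b[160:340,110:310],(400,360),interpolation=cv2.INTER_CUBIC)
o=np.zeros((360,800,3),np.uint8); o[:280,:400]=A; o[:,400:]=B; cv2.imwrite('pics/m2.png',o[...,::-1])
E
```

```text
[(14.6, array([0.09, 0.4 , 0.06, 1.22, 0.  , 1.41])), (194.6, array([ 0.09,  0.4 ,  0.06,  1.22,  0.  , -1.73]))]
t 6.9 p [0.5971 0.1346 0.1999] F [ 0.37 -0.51 -6.  ] w 0.0594 g 44.9
   v,u,z 0.6117 -0.0202 0.1999 Fv,Fu 0.23 -0.58
t 8.13 p [0.5974 0.1359 0.0929] F [-0.25  0.5  -7.05] w 0.0597 g 44.9
   v,u,z 0.6124 -0.0191 0.0929 Fv,Fu -0.12 0.55
True
t 8.62 p [0.597  0.1359 0.0835] F [0.39 1.33 4.87] w 0.0597 g 46.3
   v,u,z 0.612 -0.019 0.0835 Fv,Fu 0.71 1.19
```

View pics/m2.png

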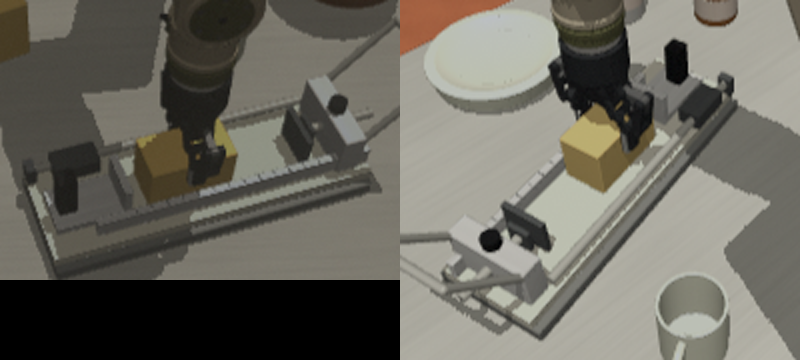

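The block stands on the bed between the carriage at left (120,185) and the gauge plate (295,135), just short of the fence. The contact height also fits the bed. I'll release it and push it against the fence with the -x finger.

```bash
python3 - <<'E'
from h import *
bot.set_gripper(.070); vu()
v=.612
for i in range(24):
    v+=.001
    bot.move_linear(P3(v,-.019,.0835),velocity=.015)
    o=bot.get_obs(); f=o['contact_force']@ex; print(round(o['position']@ex,4),round(f,2),end=' | ')
    if f<-7: break
vu()
E
```

```text
t 8.98 p [0.5952 0.1357 0.0814] F [ 0.71 -0.74 -0.38] w 0.0698 g 0.0
   v,u,z 0.6102 -0.0187 0.0814 Fv,Fu 0.5 -0.89
0.6132 0.16 | 0.614 -0.37 | 0.6151 -0.26 | 0.6161 -0.09 | 0.6169 -0.9 | 0.6169 -5.56 | 0.6184 -4.51 | 0.6197 -5.37 | 0.6209 -3.82 | 0.622 -5.04 | 0.6231 -3.25 | 0.624 -4.56 | 0.6241 -6.46 | 0.6241 -8.76 | t 12.62 p [0.6088 0.139  0.0833] F [-8.71 -1.29  6.4 ] w 0.0698 g 4.7
   v,u,z 0.6241 -0.019 0.0833 Fv,Fu -8.76 0.94
```

```bash
cat > chk.py <<'E'
from h import *
def chk(tag):
    for n in('scene','side'):
        p,d=snap(n,n+tag); w=cloud(n,d); m=(w[...,2]>.098)&(w[...,2]<.115)
        c=np.nan_to_num(w); vv=c@ex; uu=c@ey
        hsv=cv2.cvtColor(p,cv2.COLOR_RGB2HSV); m&=(hsv[...,0]>14)&(hsv[...,0]<32)&(hsv[...,1]>100)&(vv>.55)&(vv<.68)&(uu>-.12)&(uu<.15)
        t=np.stack([vv[m],uu[m]],1).astype(np.float32); print(n,m.sum(),cv2.minAreaRect(t) if len(t)>10 else '',c[m][:,2].mean())
    a=cv2.imread(f'pics/scene{tag}.png')[150:290,235:435]; b=cv2.imread(f'pics/side{tag}.png')[160:340,110:310]
    o=np.zeros((360,800,3),np.uint8); o[:280,:400]=cv2.resize(a,(400,280),interpolation=cv2.INTER_CUBIC); o[:,400:]=cv2.resize(b,(400,360),interpolation=cv2.INTER_CUBIC); cv2.imwrite(f'pics/m{tag}.png',o)
E
python3 - <<'E'
from chk import *
bot.move_linear(P3(.619,-.019,.0835),velocity=.03); vu()
bot.move_linear(P3(.619,-.019,.16),velocity=.12); bot.movep(P3(.614,-.225,.17),down(PSI)); bot.set_gripper(0,20); vu()
chk('3')
E
```

```text
t 13.01 p [0.6046 0.1377 0.0838] F [-0.04 -0.29 -0.38] w 0.0702 g 0.0
   v,u,z 0.6198 -0.0191 0.0838 Fv,Fu -0.11 -0.27
t 15.3 p [ 0.6509 -0.0629  0.17  ] F [ 0.28 -0.3  -0.76] w 0.0003 g 0.0
   v,u,z 0.614 -0.2249 0.17 Fv,Fu 0.19 -0.36
scene 965 ((0.6198065876960754, -0.021398823708295822), (0.10982964187860489, 0.06395874172449112), 88.87841796875) 0.1046176674924016
side 818 ((0.6162467002868652, -0.01962300017476082), (0.10910139232873917, 0.05904793366789818), 89.6430892944336) 0.10593529412123089
```

View pics/m3.png

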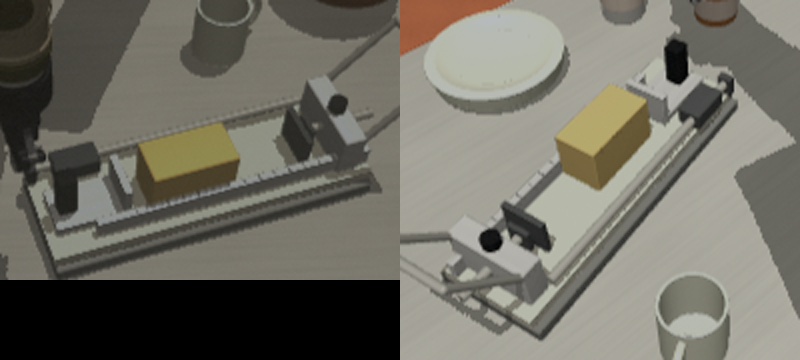

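The block lies along the fence, parallel to it within about 1°. The carriage is behind it at (120,185) and the plate is clear at (295,135). Now I'll push the handle from behind.

```bash
python3 - <<'E'
from chk import *
v=.614
print(bot.move_linear(P3(v,-.225,.082),velocity=.1,contact_N=6)); vu()
print(bot.move_linear(P3(v,-.185,.082),velocity=.03,contact_N=2.5)); o=vu()
u=o['position']@ey
L=[]
for i in range(10):
    u+=.010; bot.move_linear(P3(v,u,.082),velocity=.04)
    o=bot.get_obs(); f=o['contact_force']@ey; L.append((round(o['position']@ey,4),round(f,2)))
    if f<-11: break
print(L); vu()
E
```

```text
False
t 16.43 p [ 0.6515 -0.0631  0.0828] F [-0.82 -0.11  0.47] w 0.0001 g 0.0
   v,u,z 0.6145 -0.2252 0.0828 Fv,Fu -0.82 0.1
True
t 17.32 p [ 0.6436 -0.0367  0.0815] F [0.22 0.43 0.7 ] w -0.0005 g 0.0
   v,u,z 0.6136 -0.1977 0.0815 Fv,Fu 0.32 0.36
[(np.float64(-0.1875), np.float64(-1.03)), (np.float64(-0.1773), np.float64(-1.05)), (np.float64(-0.1682), np.float64(-4.27)), (np.float64(-0.1581), np.float64(-4.52)), (np.float64(-0.1479), np.float64(-4.68)), (np.float64(-0.1378), np.float64(-4.07)), (np.float64(-0.1277), np.float64(-3.55)), (np.float64(-0.1177), np.float64(-4.97)), (np.float64(-0.1077), np.float64(-5.61)), (np.float64(-0.0977), np.float64(-4.21))]
t 21.33 p [0.619  0.0602 0.0821] F [ 1.79 -3.89  0.  ] w 0.0003 g 0.0
   v,u,z 0.6142 -0.0977 0.0821 Fv,Fu 0.75 -4.21
```

```bash
python3 - <<'E'
from chk import *
chk('4')
E
```

```text
scene 949 ((0.6211727261543274, 0.05692441761493683), (0.06362195312976837, 0.11178315430879593), 0.3307802975177765) 0.10461031867025648
side 542 ((0.6166925430297852, 0.058342065662145615), (0.1086430475115776, 0.059358566999435425), 89.45223999023438) 0.1054448390308817
```

View pics/m4.png

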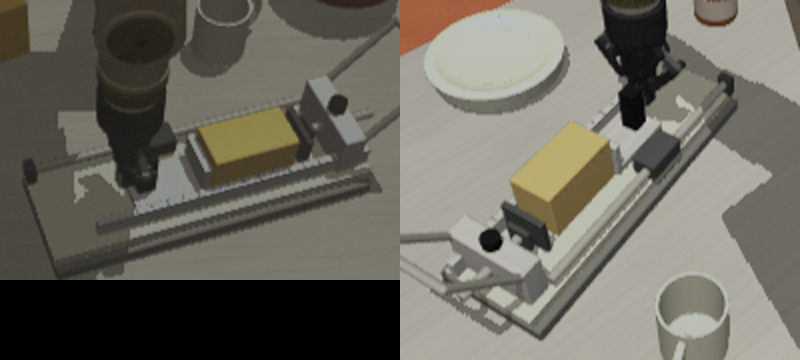

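The carriage is pushing the block squarely, and the plate is about 15 mm ahead. Next come small slow steps, watching the force.

```bash
python3 - <<'E'
from chk import *
v=.614; u=-.0977; L=[]
while u<-.055:
    u+=.002 if u<-.089 else .001
    bot.move_linear(P3(v,u,.082),velocity=.015)
    o=bot.get_obs(); f=o['contact_force']@ey; L.append((float(round(u,4)),float(round(o['position']@ey,4)),float(round(f,2))))
    if f<-13: break
for l in L: print(l)
vu()
E
```

```text
(-0.0957, -0.0963, -5.64)
(-0.0937, -0.0944, -6.03)
(-0.0917, -0.0924, -6.45)
(-0.0897, -0.0904, -7.31)
(-0.0877, -0.0885, -6.56)
(-0.0867, -0.0875, -7.12)
(-0.0857, -0.0865, -6.6)
(-0.0847, -0.0856, -7.21)
(-0.0837, -0.0846, -6.87)
(-0.0827, -0.0836, -6.72)
(-0.0817, -0.0826, -7.05)
(-0.0807, -0.0817, -7.17)
(-0.0797, -0.0809, -7.92)
(-0.0787, -0.0799, -8.43)
(-0.0777, -0.079, -8.08)
(-0.0767, -0.0781, -9.57)
(-0.0757, -0.0771, -8.57)
(-0.0747, -0.0762, -8.62)
(-0.0737, -0.0752, -8.67)
(-0.0727, -0.0743, -8.96)
(-0.0717, -0.0742, -12.44)
(-0.0707, -0.0742, -15.01)
t 27.1 p [0.613  0.083  0.0822] F [  4.62 -14.31  -1.83] w 0.0001 g 0.0
   v,u,z 0.6142 -0.0742 0.0822 Fv,Fu 0.86 -15.01
```

The spring engaged at about -0.082, and the plate went solid at -0.0742, which is the expected 8 mm. I'll retreat slowly, clear the arm and check.

```bash
python3 - <<'E'
from chk import *
bot.move_linear(P3(.614,-.085,.082),velocity=.02); bot.move_linear(P3(.614,-.12,.082),velocity=.06); bot.move_linear(P3(.614,-.125,.2),velocity=.12)
bot.movep(P3(.6,-.28,.25),down(PSI)); vu()
chk('5'); bot.pause(1); chk('6')
E
```

```text
t 30.52 p [ 0.6509 -0.1201  0.2491] F [-0.25  0.99 -1.01] w 0.0002 g 0.0
   v,u,z 0.5996 -0.2803 0.2491 Fv,Fu 0.01 1.02
scene 929 ((0.6217754483222961, 0.07958029210567474), (0.11096014082431793, 0.06240277364850044), 89.82547760009766) 0.10464955331773176
side 1022 ((0.616862952709198, 0.08102688193321228), (0.10898524522781372, 0.060304369777441025), 89.70349884033203) 0.1058179642230287
scene 928 ((0.6211422681808472, 0.08013290166854858), (0.06375125795602798, 0.11094053834676743), 0.24060779809951782) 0.10463816220743592
side 1021 ((0.6169230937957764, 0.08098722249269485), (0.10990245640277863, 0.06038188561797142), 89.7574234008789) 0.10585768516793982
```

View pics/m6.png

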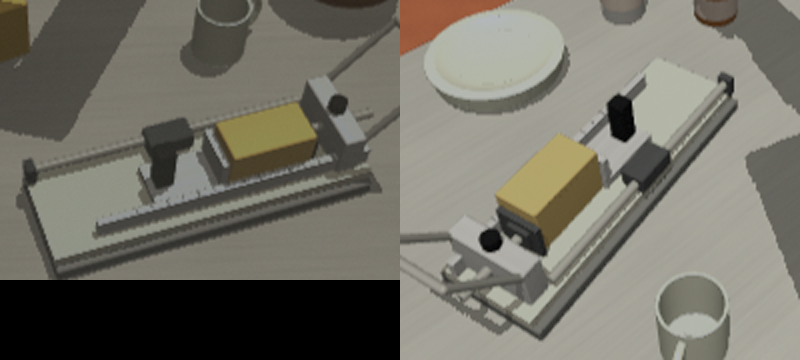

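The block sits between the pusher (215,160) and the pressed plate (310,130), flush along the fence. It stayed put over the one-second wait, and the arm is clear.

```bash
python3 -c "
from cell import bot
print(bot.sign_off())"
```

```text
the job is handed in; nothing more can be done
None
```

The job is handed in: the smallest block stands upright on the bed, flush along the fence, with the gauge plate pushed its full 8 mm home (about 15 N at most) and the carriage left against the block; I moved nothing else, and the last arm move ended at about 31 s of the 64 s.

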